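# Fit the three-hole faceplate to the tilted work holder

## Task

Mount the faceplate with three bolt holes (blue handle) on the tilted work holder on the solder bench: put it over the brass pilot, turn it until its bolt holes line up with the three studs, slide it fully home, flush on the holder's round face, and let go. Leave the four-hole plate (red handle) and everything else on the bench where it is.

Things in the scene. Friction and masses are not known exactly. Their poses are not given: they have to be found in the camera images.
- plate3: The plate to fit: aluminium disc 130 mm across, 12 mm thick, flat on the bench, about 0.3 to 0.65 kg. Origin: centre of its underside; z: out of the face with the handle. Through its middle a bore of 33 mm. Three through bolt holes of 13 mm, centres 48 mm from the axis, at 90, 210 and 330 degrees from the plate's x axis (counter-clockwise seen from the handle side).
- bar (a point): Centre of plate3's handle, 44 mm above the underside, axes as the plate's. The handle is a blue bar along the plate's x, 84 mm long, 24 mm wide (y), from 35 to 53 mm above the underside, bridging the bore on two posts (12 mm by 22 mm wide) at x = -30 and +30 mm. It is gripped across its 24 mm, between the posts.
- plate4: a second faceplate, same size and same handle but red, with four bolt holes at 45, 135, 225 and 315 degrees: it does not fit the studs and stays where it lies. Origin and axes as for plate3.
- hub (a point): Centre of the holder's flat round steel face, 116 mm across, 160 to 175 mm above the bench; z points squarely out of the face, which leans 23 to 40 degrees from level, roughly towards the robot. It is clamped: neither its lean nor its studs yield. Underside of a plate fully home: at this face. A plate over the pilot but not lined up rests on the stud tips, underside 17 mm off the face.
- pilot (a point): Centre of the top of the brass pilot, on the face's axis (z out of the face), 28 mm above the face. The pilot is 30 mm in diameter; its top 8 mm taper to 20 mm. Its axes do NOT turn with the studs.
- holder: The work holder, bolted down: grey foot 130 (x) by 120 (y) mm with a yoke; origin under the foot's centre; its face leans to its -x. Three brass studs stand on the face: 10 mm in diameter, 17 mm high, top 5 mm tapering to 5 mm, 48 mm from the axis, 120 degrees apart. Their angle about the axis differs every time and is in no listed pose: find it by touch or sight.
- spool: bystander: metal solder spool 60 mm in diameter, 52 mm high; origin at the centre of its underside
- tin: bystander: round open tin 70 mm in diameter, 40 mm high; origin at the centre of its underside
- flux: bystander: amber bottle 44 mm in diameter, 110 mm high; origin at the centre of its underside
- driver: bystander: screwdriver 170 mm long lying on the bench, along its x axis; origin at the middle of its underside
- pliers: bystander: pliers 150 mm long with red handles lying on the bench, along their x axis, 12 mm high; origin near the pivot, on the underside
- tray: bystander: low black parts tray 120 x 160 x 30 mm; origin at the centre of its underside
Things that resemble listed ones, but are neither listed nor needed, are in the scene too. What is shaped like the holder but orange or pink is not meant. Leave any purple look-alike of the plate3 alone.

How it is judged:
By the outcome, as a careful person would: the job done as asked, in the order asked, and still so for the second after the job is handed in, with the robot touching nothing.
It also fails if it takes over 72 s, if anything falls off the work surface, if the arm or the gripper's body presses on something with over 40 N, if the wrist force passes 120 N, or if a joint passes its speed limit or range.

## Robot

A 6-joint arm with a two-finger parallel gripper is mounted at the origin on the work surface. World frame = base frame: x ahead of the robot, y to its left, z up, the work surface at z = 0. Lengths are in mm, angles in rad, forces in N, time in s.
With the tool pointing down it reaches from about 300 to 1000 mm from the base axis. Payload 5.1 kg.
Tool frame: the origin (TCP) lies midway between the tips of the shut fingers; the grasp point (between the pads) lies 19 mm behind it; z points along the fingers, y is the direction in which the jaws open and shut (so a half turn about z gives the same grasp; the last joint's range is limited). The gripper opens to 95 mm and grips with 3 to 60 N. Pads are 20 mm wide; open, the fingers measure 119 mm over their backs; the gripper's body (75 mm by 180 mm) begins 59 mm behind the grasp point.
Start: joints at [-1.355, 0.124, 1.65, -0, 1.367, -0.083], TCP at [191.31, -621.196, 214.656] pointing down, gripper open.
Joint ranges: [-2.61, 2.61], [-1.02, 2.33], [0.03, 2.71], [-1.35, 4.49], [0.32, 2.68], [-2.91, 2.91]. Speed limits (rad/s): [2.57, 2.57, 3.14, 3.14, 3.14, 3.14].

## Interface

Orientations are given as a unit quaternion [x, y, z, w].
In Python, from plant import * gives the robot as it stands.
- The arm moves only by the shell command python3 -m crank 'ROWS' [FORCE]. ROWS is JSON, a list of rows, each an object with "fingers": the closure, from -1 (fully open) to 1 (shut), so that 0 is half open; "translation": the shift along the tool's x, y, z in m, a list of three; "delta_rot": the turn, a rotation vector about the tool's x, y, z in rad, a list of three. A call has 1 to 20 rows; each row shifts and turns the pose as measured when the row begins, along the tool's axes as they then stand; what a row does not reach is not made up. A row lasts 1/10 s, in which the tool goes at most 50 mm and 8.59 degrees, less where a joint would pass 70% of its speed; a pose out of reach is approached as far as the arm can. A call is refused whole if a number of a shift passes 0.05 or a number of a turn 0.15, either way. A call with a gripper value outside its range is refused whole. The fingers move at their own pace and stop on an object; FORCE is the grip in N (left out, the last holds). Time passes only in rows, so rows that do not move let the fingers close. It gives the time, the measured TCP pose, the force and the opening at its end, in the units of the state.
- get_obs(): the state, without advancing time (a new reading comes with each control period).
- snapshot(name): name is "side" or "top"; returns a dict with "frame" (420x560x3 uint8, blue, green, red), "intrinsics" (3x3 intrinsics, pixels), "cam_to_world" (4x4, takes a point from camera to world coordinates). Camera axes: x right, y down, z forward; pixel columns grow to the right and rows downward; lengths in mm; the calibration is good to about 2 mm. A picture is of the moment at which its call begins. There is no depth.
- finish_job(): hands the job in, once; it reports no verdict.
The state is a dict: "clock": time; "joint_pos": joint angles; "joint_velocities": joint speeds; "tau": joint torques, N m; "tool_pos": TCP position; "tcp_rot": TCP orientation; "force": force on the tool from outside, world axes, zero at the start; "torque": the same for the moment, N m; "width": opening from 0.0 (shut) to 1.0 (fully open).
Only numpy, scipy, OpenCV 4.12 (cv2) and the standard library are available. Lean on these libraries where they do the work, as an engineer would, in place of code of your own. Each camera call takes 0.05 s, during which the arm holds its last target. There are 200 camera calls.

## Working session

There is one attempt and no reset: what is moved stays moved. The work goes in short steps, Python scripts to look and compute and a shell command to move; the robot and the scene stay as the last step left them, time stands still between calls to the robot, and variables do not carry over. Pictures are saved under pics/ and viewed, about 8 in all and at most 12, crops included, and the job is handed in when it is done.

```bash
ls; mkdir -p pics; python3 - <<'E'
from plant import *
import cv2,numpy as np
for n in("top","side"):
    s=snapshot(n);cv2.imwrite(f"pics/{n}0.png",s["frame"]);print(n,np.round(s["intrinsics"],1).tolist(),np.round(s["cam_to_world"],4).tolist())
    np.savez(f"pics/{n}.npz",K=s["intrinsics"],T=s["cam_to_world"])
o=get_obs();print({k:(np.round(v,3).tolist()) for k,v in o.items()})
E
```

```text
pics
top [[511.0, 0.0, 279.3], [0.0, 511.0, 210.2], [0.0, 0.0, 1.0]] [[-0.0265, -0.9904, 0.1358, 358.7662], [-0.9996, 0.0274, 0.0046, -38.6072], [-0.0083, -0.1356, -0.9907, 1505.1257], [0.0, 0.0, 0.0, 1.0]]
side [[407.3, 0.0, 278.5], [0.0, 407.3, 209.4], [0.0, 0.0, 1.0]] [[0.9982, -0.0423, 0.0421, 475.9225], [-0.0582, -0.5325, 0.8444, -1172.5344], [-0.0133, -0.8454, -0.534, 855.2972], [0.0, 0.0, 0.0, 1.0]]
{'clock': 0.1, 'joint_pos': [-1.355, 0.124, 1.652, -0.0, 1.367, -0.083], 'joint_velocities': [-0.001, -0.002, -0.002, 0.0, 0.001, -0.0], 'tau': [0.001, -41.888, -36.11, 0.078, 0.046, -0.0], 'tool_pos': [191.19, -620.648, 213.505], 'tcp_rot': [0.989, 0.149, -0.0, -0.001], 'force': [0.345, -0.432, -0.454], 'torque': [-0.008, 0.036, -0.002], 'width': 1.0}
```

View pics/top0.png

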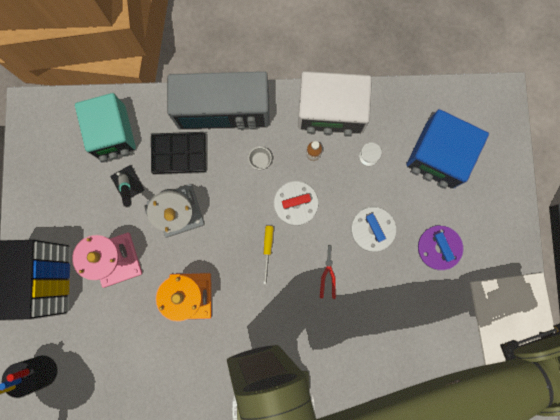

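View pics/side0.png

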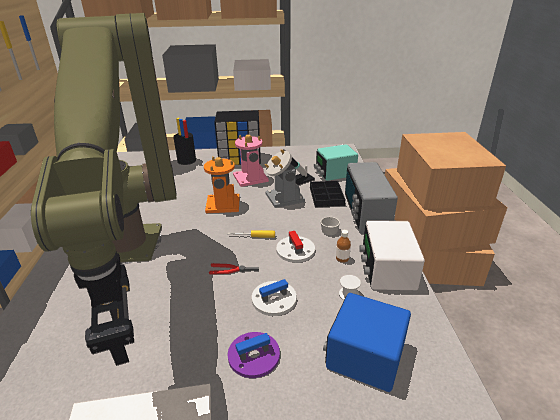

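The top view shows the candidates. Plates: white with blue handle (374,229), which is the target; purple (440,247) is a decoy and the red-handled one (296,202) is plate4. Holders: grey (172,211) is the target; pink (97,257) and orange (180,297) are decoys. I'll check the choices in one close crop.

```bash
python3 - <<'E'
import cv2,numpy as np
t=cv2.imread("pics/top0.png");s=cv2.imread("pics/side0.png")
def c(im,x,y,w,h,f): return cv2.resize(im[y:y+h,x:x+w],(400,300),interpolation=cv2.INTER_CUBIC)
a=np.hstack([c(t,134,178,80,60,5),c(t,334,199,80,60,5)])
b=np.hstack([c(s,246,146,80,60,5),c(s,234,267,80,60,5)])
cv2.imwrite("pics/crop1.png",np.vstack([a,b]))
E
```

```text
(no output)
```

View pics/crop1.png

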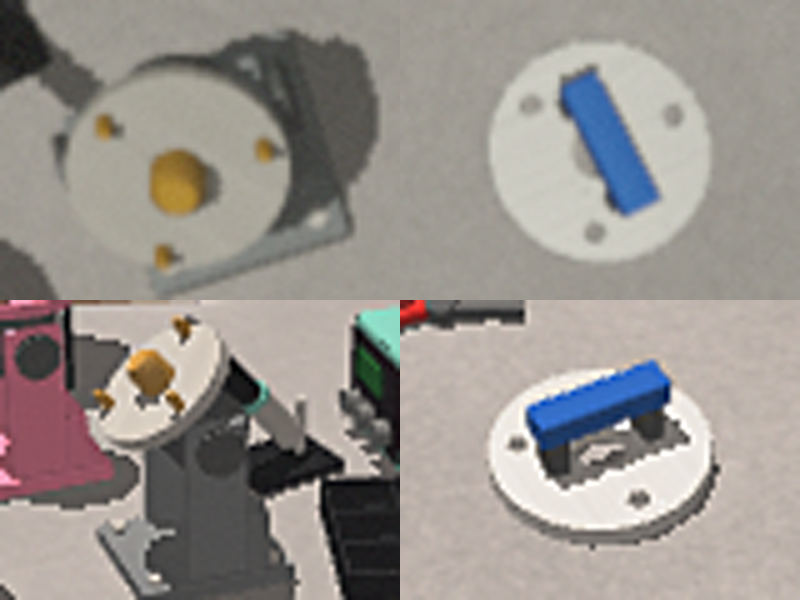

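Crop confirms: top-left is the grey holder with its brass pilot and studs at about (103,125), (263,149) and (161,257). Top-right is white plate3 with three holes at (530,104), (674,115) and (595,232) in crop pixels. I'll fit both poses using both views.

```bash
cat > h.py <<'E'
import cv2,numpy as np
from scipy.optimize import least_squares
from scipy.spatial.transform import Rotation as R
C={n:np.load(f"pics/{n}.npz") for n in("top","side")}
def proj(n,P):
    T=C[n]["T"];q=(np.atleast_2d(P)-T[:3,3])@T[:3,:3];p=q@C[n]["K"].T;return p[:,:2]/p[:,2:]
def hullc(n,P):
    h=cv2.convexHull((proj(n,P)*1).astype(np.float32));m=cv2.moments(h);return np.array([m["m10"],m["m01"]])/m["m00"]
def cyl(segs,c=(0,0)):
    a=np.linspace(0,2*np.pi,25)[:-1]
    return np.vstack([np.c_[c[0]+r*np.cos(a),c[1]+r*np.sin(a),0*a+z] for r,z in segs])
def frame(az,lean):  # z leaning from vertical by lean toward azimuth az; x = downhill direction
    z=np.array([np.sin(lean)*np.cos(az),np.sin(lean)*np.sin(az),np.cos(lean)])
    x=np.array([np.cos(lean)*np.cos(az),np.cos(lean)*np.sin(az),-np.sin(lean)])
    return np.c_[x,np.cross(z,x),z]
E
cat > fit.py <<'E'
from h import *
im={n:cv2.imread(f"pics/{n}0.png") for n in C}
box={"top":(134,178,80,60),"side":(246,146,55,45)}
B={}
for n,(x,y,w,h) in box.items():
    c=cv2.resize(im[n][y:y+h,x:x+w],None,fx=5,fy=5,interpolation=cv2.INTER_CUBIC)
    hsv=cv2.cvtColor(c,cv2.COLOR_BGR2HSV)
    m=cv2.inRange(hsv,(10,110,60),(35,255,255))
    k,l,st,ce=cv2.connectedComponentsWithStats(m)
    B[n]=[((ce[i]+.5)/5-.5+[x,y],st[i,4]) for i in range(1,k) if st[i,4]>40]
    B[n].sort(key=lambda b:-b[1]); print(n,[(b[0].round(1).tolist(),b[1]) for b in B[n]])
PIL=cyl([(15,0),(15,20),(10,28)])
def model(p,n):
    F=frame(p[3],p[4]);W=lambda P:P@F.T+p[:3]
    o=[hullc(n,W(PIL))]
    for k in range(3):
        a=p[5]+k*2*np.pi/3;o.append(hullc(n,W(cyl([(5,0),(5,12),(2.5,17)],(48*np.cos(a),48*np.sin(a))))))
    return o
def res(p):
    r=[]
    for n in C:
        mo=model(p,n);r+=list(B[n][0][0]-mo[0])
        S=np.array([b[0] for b in B[n][1:4]])
        for q in mo[1:]: d=S-q;r+=list(d[np.argmin((d**2).sum(1))])
    return np.array(r)
# initial hub: triangulate pilot roughly
f=least_squares(lambda p:np.r_[proj("top",p)[0]-B["top"][0][0],proj("side",p)[0]-B["side"][0][0]],[600,300,180]);print("pilot mid",f.x.round(1))
best=None
for a in np.arange(0,2.09,.35):
  for az in(2.6,3.14,3.7):
    g=least_squares(res,np.r_[f.x-[0,0,10],az,.55,a],x_scale=[5,5,5,.1,.1,.1])
    if best is None or g.cost<best.cost:best=g
p=best.x;print("hub",p.round(2),"lean deg",np.degrees(p[4]),"az",np.degrees(p[3]),"rms",np.sqrt(np.mean(best.fun**2)));print(best.fun.round(2).tolist())
# plate3
ht=np.array([[130,104],[274,115],[195,232]]);ht=(ht+.5)/5-.5+[334,199]
hs=np.array([[117,142],[239,198]]);hs=(hs+.5)/5-.5+[234,267]
bt=np.array([[184,76],[160,92],[227,214],[260,196]]) # bar top corners, top view
def pm(q):
    r=R.from_euler("z",q[2]).as_matrix();W=lambda P:np.asarray(P,float)@r.T+[q[0],q[1],0]
    H=W([[48*np.cos(a),48*np.sin(a),12] for a in np.radians([90,210,330])])
    return H,W([[0,0,53]])
def rp(q):
    H,b=pm(q);r=[]
    for n,M in(("top",ht),("side",hs)):
        P=proj(n,H)
        for m in M: d=P-m;r+=list(d[np.argmin((d**2).sum(1))])
    return r
g=None
for yaw in (np.arctan2(-35,-74),):
    g=least_squares(rp,[340,-260,yaw],x_scale=[5,5,.1])
print("plate3",g.x.round(3),np.round(g.fun,2).tolist(),"bar top px",proj("top",pm(g.x)[1]),proj("side",pm(g.x)[1]))
hsv=cv2.cvtColor(im["top"],cv2.COLOR_BGR2HSV);m=cv2.inRange(hsv,(100,150,60),(125,255,255))[199:259,334:414];mm=cv2.moments(m,True);print("blue top centroid",334+mm["m10"]/mm["m00"],199+mm["m01"]/mm["m00"])
np.savez("pics/est.npz",hub=p,plate=g.x)
E
python3 fit.py
```

```text
top [([169.1, 214.0], np.int32(2783)), ([154.4, 202.9], np.int32(272)), ([166.1, 228.9], np.int32(267)), ([186.4, 207.7], np.int32(254))]
side [([275.6, 159.9], np.int32(1451)), ([266.3, 165.2], np.int32(226)), ([282.1, 150.9], np.int32(221)), ([280.6, 165.7], np.int32(197)), ([262.8, 145.7], np.int32(50))]
pilot mid [538.5 257.  177.5]
hub [544.83 258.66 168.77   3.35   0.65   1.65] lean deg 37.329348075985536 az 191.78307527405676 rms 0.26101912952274475
[0.1, 0.13, 0.04, -0.07, 0.16, 0.22, -0.23, 0.24, 0.3, 0.18, 0.51, 0.59, 0.16, -0.14, -0.03, -0.31]
plate3 [ 501.005 -306.067   -2.724] [0.14, 0.04, -0.34, 0.05, -0.06, -0.01, 0.19, 0.22, -0.1, 0.15] bar top px [[375.94818501 227.22524615]] [[273.36859758 285.08889373]]
blue top centroid 375.2636815920398 227.2189054726368
```

Fits are consistent: hub height 169 mm and lean 37° fall in the stated ranges, residuals are about 0.3 px, and the bar's predicted pixel matches its blue centroid. Next I'll work out the moves to hover and grasp.

```bash
cat > d.py <<'E'
# usage: d.py grasp H | mount H [dpsi] : remaining shift/turn in tool axes; H = mm above seated/grasp along approach
import sys; from h import *; from plant import *
E=np.load("pics/est.npz");o=get_obs();Rt=R.from_quat(o["tcp_rot"]).as_matrix();t=np.array(o["tool_pos"])
H=float(sys.argv[2])
if sys.argv[1]=="grasp":
    x,y,w=E["plate"];px=np.array([np.cos(w),np.sin(w),0]);z=np.array([0,0,-1.]);X=-px;org=np.array([x,y,25+H])
else:
    p=E["hub"];F=frame(p[3],p[4]);a=p[5]-np.pi/2+np.pi+(float(sys.argv[3]) if len(sys.argv)>3 else 0)
    X=F@[np.cos(a),np.sin(a),0];z=-F[:,2];org=p[:3]+F[:,2]*(25+H)
G=np.c_[X,np.cross(z,X),z]
rv=R.from_matrix(Rt.T@G).as_rotvec()
print("t",round(o["clock"],2),"tcp",t.round(1),"F",np.round(o["force"],1),"M",np.round(o["torque"],2),"w",round(o["width"],3),"q",np.round(o["joint_pos"],2))
print("target",org.round(1),"shift tool now mm",(Rt.T@(org-t)).round(1),"in target axes",(G.T@(org-t)).round(1),"rotvec",rv.round(3))
E
python3 d.py grasp 80; python3 d.py mount 100
```

```text
t 0.1 tcp [ 191.2 -620.6  213.5] F [ 0.3 -0.4 -0.5] M [-0.01  0.04 -0.  ] w 1.0 q [-1.35  0.12  1.65 -0.    1.37 -0.08]
target [ 501.  -306.1  105. ] shift tool now mm [ 388.7 -209.2  109. ] in target axes [ 410.7 -162.   108.5] rotvec [-0.002 -0.    -0.119]
t 0.1 tcp [ 191.2 -620.6  213.5] F [ 0.3 -0.4 -0.5] M [-0.01  0.04 -0.  ] w 1.0 q [-1.35  0.12  1.65 -0.    1.37 -0.08]
target [470.6 243.2 268.2] shift tool now mm [ 521.4 -743.4  -53.2] in target axes [ 455.1 -753.3  229.4] rotvec [-0.059  0.649  0.009]
```

```bash
python3 -m crank '[{"fingers":-1,"translation":[0,0,0],"delta_rot":[0,0,-0.119]},{"fingers":-1,"translation":[0.037,-0.015,0],"delta_rot":[0,0,0]},{"fingers":-1,"translation":[0.037,-0.015,0],"delta_rot":[0,0,0]},{"fingers":-1,"translation":[0.037,-0.015,0],"delta_rot":[0,0,0]},{"fingers":-1,"translation":[0.037,-0.015,0],"delta_rot":[0,0,0]},{"fingers":-1,"translation":[0.037,-0.015,0],"delta_rot":[0,0,0]},{"fingers":-1,"translation":[0.037,-0.015,0],"delta_rot":[0,0,0]},{"fingers":-1,"translation":[0.037,-0.015,0],"delta_rot":[0,0,0]},{"fingers":-1,"translation":[0.037,-0.015,0],"delta_rot":[0,0,0]},{"fingers":-1,"translation":[0.037,-0.015,0],"delta_rot":[0,0,0]},{"fingers":-1,"translation":[0.037,-0.015,0],"delta_rot":[0,0,0]},{"fingers":-1,"translation":[0.037,-0.015,0.02],"delta_rot":[0,0,0]},{"fingers":-1,"translation":[0,0,0.04],"delta_rot":[0,0,0]},{"fingers":-1,"translation":[0,0,0.04],"delta_rot":[0,0,0]}]' 25 | tail -c 500; python3 d.py grasp 0
```

```text
clock: 1.5
tool_pos: [508.1, -290.0, 112.3]
tcp_rot: [0.978, 0.209, 0.004, -0.0]
force: [0.3, 0.5, -0.7]
width: 0.996
t 1.5 tcp [ 508.1 -290.   112.3] F [ 0.3  0.5 -0.7] M [ 0.    0.01 -0.02] w 0.996 q [-0.61  0.06  1.89  0.01  1.18  0.53]
target [ 501.  -306.1   25. ] shift tool now mm [-13.7  11.6  87.2] in target axes [-13.   11.8  87.3] rotvec [ 0.001 -0.008  0.003]
```

```bash
python3 -m crank '[{"fingers":-1,"translation":[-0.0135,0.0118,0.02],"delta_rot":[0,-0.008,0]},{"fingers":-1,"translation":[0,0,0.02],"delta_rot":[0,0,0]},{"fingers":-1,"translation":[0,0,0],"delta_rot":[0,0,0]}]' >/dev/null; python3 d.py grasp 0; python3 - <<'E'
from plant import *
import cv2,numpy as np
s=snapshot("side")["frame"][215:335,190:350];t=snapshot("top")["frame"][170:290,294:454]
cv2.imwrite("pics/g1.png",np.vstack([cv2.resize(i,(400,300),interpolation=2) for i in(s,t)]))
E
```

```text
t 1.8 tcp [ 496.2 -301.4   61.9] F [-0.  -0.1  0.6] M [ 0.01  0.   -0.  ] w 1.0 q [-0.64  0.13  1.92 -0.    1.11  0.51]
target [ 501.  -306.1   25. ] shift tool now mm [ 2.8  6.7 36.8] in target axes [ 2.6  6.2 36.9] rotvec [-0.012  0.008  0.006]
```

View pics/g1.png

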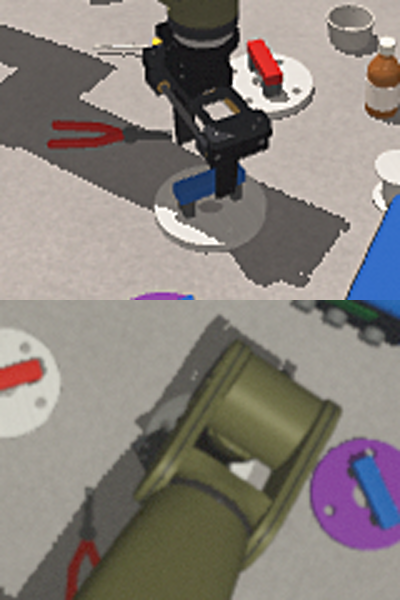

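The gripper is astride the blue bar in the side view (bar around crop (208,185)), with clearance on both sides. Correcting, descending and closing.

```bash
python3 -m crank '[{"fingers":-1,"translation":[0.0028,0.0065,0],"delta_rot":[-0.012,0.008,0.006]},{"fingers":-1,"translation":[0,0,0],"delta_rot":[0,0,0]},{"fingers":-1,"translation":[0,0,0],"delta_rot":[0,0,0]}]'>/dev/null;  python3 d.py grasp 0
```

```text
t 2.2 tcp [ 506.7 -310.1   70.5] F [ 0.3 -0.3  0.2] M [-0.03 -0.02  0.01] w 1.002 q [-0.64  0.12  1.91  0.    1.1   0.51]
target [ 501.  -306.1   25. ] shift tool now mm [-4.  -6.6 45.4] in target axes [-3.6 -6.  45.5] rotvec [ 0.014 -0.008 -0.   ]
```

```bash
for i in 1 2 3 4 5; do python3 -m crank '[{"fingers":-1,"translation":[0,0,0],"delta_rot":[0,0,0]}]' | grep -E "clock|tool_pos|rot"|tr '\n' ' '; python3 -c "
from plant import *; import numpy as np;print(np.round(get_obs()['joint_pos'],4),np.round(get_obs()['joint_velocities'],3))"; done
```

```text
clock: 2.3 tool_pos: [507.3, -310.6, 71.7] tcp_rot: [0.978, 0.207, 0.006, 0.007] [-6.3970e-01  1.2330e-01  1.9040e+00  3.0000e-04  1.0966e+00  5.1410e-01] [-0.    -0.008 -0.009  0.     0.002  0.001]
clock: 2.4 tool_pos: [507.7, -310.8, 72.5] tcp_rot: [0.978, 0.207, 0.006, 0.007] [-6.3970e-01  1.2260e-01  1.9034e+00  3.0000e-04  1.0967e+00  5.1410e-01] [-0.002 -0.006 -0.006 -0.001  0.001  0.   ]
clock: 2.5 tool_pos: [507.9, -310.9, 72.9] tcp_rot: [0.978, 0.207, 0.007, 0.007] [-6.3960e-01  1.2210e-01  1.9032e+00  3.0000e-04  1.0968e+00  5.1410e-01] [ 0.    -0.003 -0.003 -0.002  0.001  0.002]
clock: 2.6 tool_pos: [507.9, -310.9, 73.0] tcp_rot: [0.978, 0.207, 0.007, 0.007] [-6.3960e-01  1.2190e-01  1.9031e+00  3.0000e-04  1.0968e+00  5.1410e-01] [ 0.    -0.002  0.002 -0.     0.001  0.   ]
clock: 2.7 tool_pos: [507.9, -310.9, 73.0] tcp_rot: [0.978, 0.207, 0.007, 0.007] [-6.3960e-01  1.2190e-01  1.9032e+00  3.0000e-04  1.0969e+00  5.1410e-01] [ 0.002  0.     0.003 -0.001 -0.    -0.001]
```

```bash
python3 d.py grasp 0; python3 -m crank '[{"fingers":-1,"translation":[-0.004,-0.0065,0.01],"delta_rot":[0.014,-0.008,0]},{"fingers":-1,"translation":[0,0,0.01],"delta_rot":[0,0,0]},{"fingers":-1,"translation":[0,0,0],"delta_rot":[0,0,0]},{"fingers":-1,"translation":[0,0,0],"delta_rot":[0,0,0]},{"fingers":-1,"translation":[0,0,0],"delta_rot":[0,0,0]},{"fingers":-1,"translation":[0,0,0],"delta_rot":[0,0,0]}]'>/dev/null;  python3 d.py grasp 0
```

```text
t 2.7 tcp [ 507.9 -310.9   73. ] F [ 0.7 -0.4 -1.1] M [-0.03 -0.01 -0.03] w 0.998 q [-0.64  0.12  1.9   0.    1.1   0.51]
target [ 501.  -306.1   25. ] shift tool now mm [-4.8 -8.  47.8] in target axes [-4.3 -7.2 48. ] rotvec [ 0.017 -0.01  -0.   ]
t 3.3 tcp [ 500.3 -305.6   49.5] F [0.2 1.3 0.1] M [ 0.   -0.01  0.02] w 0.998 q [-0.64  0.14  1.92  0.    1.08  0.51]
target [ 501.  -306.1   25. ] shift tool now mm [ 0.5  0.7 24.5] in target axes [ 0.5  0.7 24.5] rotvec [-0.001  0.    -0.   ]
```

```bash
python3 -m crank '[{"fingers":-1,"translation":[0.0005,0.0007,0.007],"delta_rot":[0,0,0]},{"fingers":-1,"translation":[0,0,0.007],"delta_rot":[0,0,0]},{"fingers":-1,"translation":[0,0,0.006],"delta_rot":[0,0,0]},{"fingers":-1,"translation":[0,0,0],"delta_rot":[0,0,0]},{"fingers":-1,"translation":[0,0,0],"delta_rot":[0,0,0]},{"fingers":-1,"translation":[0,0,0],"delta_rot":[0,0,0]}]'>/dev/null;  python3 d.py grasp 0;  python3 -m crank '[{"fingers":1,"translation":[0,0,0],"delta_rot":[0,0,0]},{"fingers":1,"translation":[0,0,0],"delta_rot":[0,0,0]},{"fingers":1,"translation":[0,0,0],"delta_rot":[0,0,0]},{"fingers":1,"translation":[0,0,0],"delta_rot":[0,0,0]},{"fingers":1,"translation":[0,0,0],"delta_rot":[0,0,0]},{"fingers":1,"translation":[0,0,0],"delta_rot":[0,0,0]},{"fingers":1,"translation":[0,0,0],"delta_rot":[0,0,0]},{"fingers":1,"translation":[0,0,0],"delta_rot":[0,0,0]},{"fingers":1,"translation":[0,0,0],"delta_rot":[0,0,0]},{"fingers":1,"translation":[0,0,0],"delta_rot":[0,0,0]}]' 35 >/dev/null;  python3 d.py grasp 0
```

```text
t 3.9 tcp [ 501.2 -306.2   27.8] F [0.2 1.4 0.2] M [-0.02 -0.05  0.02] w 0.998 q [-0.64  0.18  1.93  0.    1.04  0.51]
target [ 501.  -306.1   25. ] shift tool now mm [-0.2 -0.2  2.8] in target axes [-0.2 -0.2  2.8] rotvec [-0.001  0.    -0.   ]
t 4.9 tcp [ 501.9 -306.7   28.9] F [-0.2 -0.9 -0.1] M [-0.08 -0.   -0.03] w 0.247 q [-0.64  0.17  1.93  0.    1.04  0.51]
target [ 501.  -306.1   25. ] shift tool now mm [-0.5 -0.9  3.9] in target axes [-0.5 -0.9  3.9] rotvec [ 0.001 -0.001 -0.   ]
```

Gripped (opening about 23.5 mm), with the TCP 29 mm above the underside. Lifting.

```bash
python3 -m crank '[{"fingers":1,"translation":[0,0,-0.01],"delta_rot":[0,0,0]},{"fingers":1,"translation":[0,0,-0.02],"delta_rot":[0,0,0]},{"fingers":1,"translation":[0,0,-0.04],"delta_rot":[0,0,0]},{"fingers":1,"translation":[0,0,-0.04],"delta_rot":[0,0,0]},{"fingers":1,"translation":[0,0,-0.04],"delta_rot":[0,0,0]},{"fingers":1,"translation":[0,0,-0.04],"delta_rot":[0,0,0]},{"fingers":1,"translation":[0,0,-0.04],"delta_rot":[0,0,0]},{"fingers":1,"translation":[0,0,-0.04],"delta_rot":[0,0,0]},{"fingers":1,"translation":[0,0,-0.04],"delta_rot":[0,0,0]},{"fingers":1,"translation":[0,0,-0.04],"delta_rot":[0,0,0]},{"fingers":1,"translation":[0,0,0],"delta_rot":[0,0,0]},{"fingers":1,"translation":[0,0,0],"delta_rot":[0,0,0]},{"fingers":1,"translation":[0,0,0],"delta_rot":[0,0,0]}]'>/dev/null;  python3 d.py mount 120
```

```text
t 6.2 tcp [ 494.9 -301.2  376. ] F [ 0.7  0.2 -4.8] M [-0.06  0.01  0.  ] w 0.25 q [-0.64 -0.06  1.57  0.    1.66  0.51]
target [458.8 240.7 284.1] shift tool now mm [ 188.3 -507.   104.6] in target axes [  48.8 -535.7  118.8] rotvec [-0.125  0.664  0.115]
```

```bash
python3 -m crank '[{"fingers":1,"translation":[0.007,-0.018,0],"delta_rot":[0,0,0]},{"fingers":1,"translation":[0.0135,-0.036,0],"delta_rot":[0,0,0]},{"fingers":1,"translation":[0.0135,-0.036,0],"delta_rot":[0,0,0]},{"fingers":1,"translation":[0.0135,-0.036,0],"delta_rot":[0,0,0]},{"fingers":1,"translation":[0.0135,-0.036,0],"delta_rot":[0,0,0]},{"fingers":1,"translation":[0.0135,-0.036,0],"delta_rot":[0,0,0]},{"fingers":1,"translation":[0.0135,-0.036,0],"delta_rot":[0,0,0]},{"fingers":1,"translation":[0.0135,-0.036,0],"delta_rot":[0,0,0]},{"fingers":1,"translation":[0.0135,-0.036,0],"delta_rot":[0,0,0]},{"fingers":1,"translation":[0.0135,-0.036,0],"delta_rot":[0,0,0]},{"fingers":1,"translation":[0.0135,-0.036,0],"delta_rot":[0,0,0]},{"fingers":1,"translation":[0.0135,-0.036,0],"delta_rot":[0,0,0]},{"fingers":1,"translation":[0.0135,-0.036,0],"delta_rot":[0,0,0]},{"fingers":1,"translation":[0.007,-0.018,0],"delta_rot":[0,0,0]},{"fingers":1,"translation":[0,0,0],"delta_rot":[0,0,0]},{"fingers":1,"translation":[0,0,0],"delta_rot":[0,0,0]}]'>/dev/null;  python3 d.py mount 120
python3 -m crank '[{"fingers":1,"translation":[0,0,0],"delta_rot":[-0.018,0.095,0.0165]},{"fingers":1,"translation":[0,0,0],"delta_rot":[-0.018,0.095,0.0165]},{"fingers":1,"translation":[0,0,0],"delta_rot":[-0.018,0.095,0.0165]},{"fingers":1,"translation":[0,0,0],"delta_rot":[-0.018,0.095,0.0165]},{"fingers":1,"translation":[0,0,0],"delta_rot":[-0.018,0.095,0.0165]},{"fingers":1,"translation":[0,0,0],"delta_rot":[0,0,0]},{"fingers":1,"translation":[0,0,0],"delta_rot":[0,0,0]},{"fingers":1,"translation":[0,0,0],"delta_rot":[0,0,0]}]'>/dev/null;  python3 d.py mount 120
```

```text
t 7.8 tcp [445.2 226.3 349.5] F [ 0.5 -0.3 -4.6] M [-0.06 -0.16 -0.02] w 0.25 q [ 0.33 -0.22  1.76  0.06  1.68  1.48]
target [458.8 240.7 284.1] shift tool now mm [23.  -3.1 64.3] in target axes [-25.8 -13.5  61.9] rotvec [-0.16   0.722  0.108]
t 8.6 tcp [440.6 217.8 336.3] F [-0.9  0.3 -5.5] M [-0.13  0.54 -0.01] w 0.247 q [ 0.37 -0.55  2.05 -0.03  1.25  1.63]
target [458.8 240.7 284.1] shift tool now mm [  2.8 -16.8  57.4] in target axes [-12.2 -19.8  55.1] rotvec [-0.054  0.261  0.012]
```

```bash
python3 -m crank '[{"fingers":1,"translation":[0.001,-0.006,0.005],"delta_rot":[-0.018,0.085,0.004]},{"fingers":1,"translation":[0,-0.006,0.01],"delta_rot":[-0.018,0.085,0.004]},{"fingers":1,"translation":[0,-0.006,0.01],"delta_rot":[-0.018,0.085,0.004]},{"fingers":1,"translation":[0,0,0],"delta_rot":[0,0,0]},{"fingers":1,"translation":[0,0,0],"delta_rot":[0,0,0]},{"fingers":1,"translation":[0,0,0],"delta_rot":[0,0,0]},{"fingers":1,"translation":[0,0,0],"delta_rot":[0,0,0]},{"fingers":1,"translation":[0,0,0],"delta_rot":[0,0,0]}]' 45 >/dev/null;  python3 d.py mount 80
```

```text
t 9.4 tcp [452.2 236.5 315.7] F [-0.  -0.4 -5.5] M [-0.14  0.94 -0.  ] w 0.248 q [ 0.47 -0.64  2.2  -0.2   0.97  1.82]
target [482.5 245.7 252.3] shift tool now mm [-12.3  -4.2  69.7] in target axes [-13.2  -3.9  69.6] rotvec [ 0.005  0.013 -0.005]
```

```bash
python3 -m crank '[{"fingers":1,"translation":[-0.006,-0.002,0.015],"delta_rot":[0.005,0.013,-0.005]},{"fingers":1,"translation":[-0.006,-0.002,0.02],"delta_rot":[0,0,0]},{"fingers":1,"translation":[0,0,0.02],"delta_rot":[0,0,0]},{"fingers":1,"translation":[0,0,0.015],"delta_rot":[0,0,0]},{"fingers":1,"translation":[0,0,0],"delta_rot":[0,0,0]},{"fingers":1,"translation":[0,0,0],"delta_rot":[0,0,0]},{"fingers":1,"translation":[0,0,0],"delta_rot":[0,0,0]},{"fingers":1,"translation":[0,0,0],"delta_rot":[0,0,0]},{"fingers":1,"translation":[0,0,0],"delta_rot":[0,0,0]}]' 45 >/dev/null;  python3 d.py mount 50; python3 - <<'E'
from plant import *
import cv2,numpy as np
s=snapshot("side")["frame"];t=snapshot("top")["frame"]
cv2.imwrite("pics/s2.png",s);cv2.imwrite("pics/t2.png",t)
cv2.imwrite("pics/m1.png",np.hstack([cv2.resize(i,(400,400),interpolation=2) for i in(s[100:200,210:310],t[160:260,120:220])]))
E
```

```text
t 10.3 tcp [488.4 246.1 261.1] F [ 0.2  1.2 -5.5] M [-0.14  0.98 -0.02] w 0.25 q [ 0.45 -0.53  2.23 -0.21  0.8   1.83]
target [500.3 249.4 228.4] shift tool now mm [-10.3  -1.6  33.4] in target axes [-9.9 -1.6 33.5] rotvec [ 0.001 -0.01  -0.004]
```

View pics/m1.png

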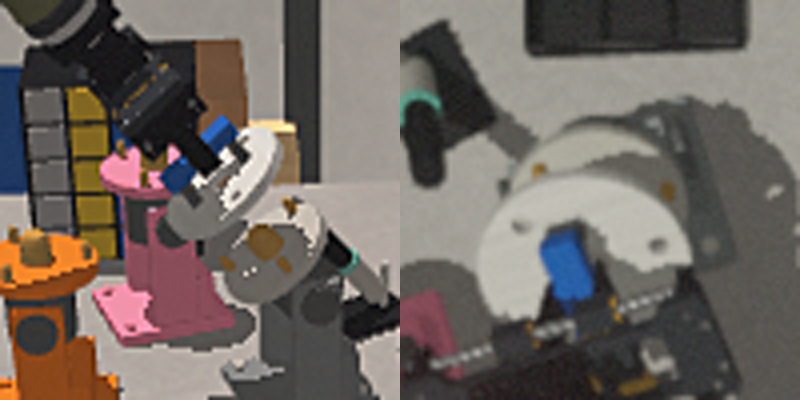

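```bash
cat > ov.py <<'E'
import sys; from h import *; from plant import *
# overlay plate outline as predicted from TCP, with slip angle b about tool y at the grasp point
def plate(o,b,P,d=29.):
    Rt=R.from_quat(o["tcp_rot"]).as_matrix();t=np.array(o["tool_pos"])
    P=np.asarray(P,float);Q=np.c_[-P[:,0],P[:,1],d-P[:,2]]  # tool axes: x=-px, y=py, z=-pz
    g=np.array([0,0,-19.]);Q=R.from_rotvec([0,b,0]).apply(Q-g)+g
    return Q@Rt.T+t
E
python3 - <<'E'
from ov import *
o=get_obs();H=[[48*np.cos(a),48*np.sin(a),12] for a in np.radians([90,210,330])]
for b in(-.15,-.1,-.05,0,.05,.1): 
    W=plate(o,b,H);print(b,proj("top",W).round(1).tolist(),proj("side",W).round(1).tolist())
A=np.linspace(0,6.28,90);im=[]
for n,f,(x,y) in(("side","s2",(210,100)),("top","t2",(120,160))):
    i=cv2.resize(cv2.imread(f"pics/{f}.png")[y:y+100,x:x+100],(400,400),interpolation=2)
    for r,c in((65,(0,255,0)),(6.5,(0,0,255))):
        for cx,cy,_ in ([[0,0,0]] if r==65 else H):
            p=proj(n,plate(o,0,[[cx+r*np.cos(a),cy+r*np.sin(a),12] for a in A]))
            cv2.polylines(i,[(((p-[x,y])+.5)*4).astype(np.int32)],True,c,1)
    im.append(i)
cv2.imwrite("pics/m2.png",np.hstack(im))
E
```

```text
-0.15 [[185.5, 222.4], [151.6, 216.1], [163.9, 245.3]] [[267.4, 149.5], [270.6, 136.7], [252.8, 149.5]]
-0.1 [[185.2, 221.7], [151.2, 215.8], [163.8, 244.3]] [[267.8, 149.2], [270.7, 136.0], [253.5, 149.6]]
-0.05 [[185.0, 221.1], [150.9, 215.6], [163.6, 243.3]] [[268.1, 148.9], [270.8, 135.3], [254.2, 149.7]]
0 [[184.7, 220.5], [150.5, 215.4], [163.4, 242.3]] [[268.5, 148.6], [270.8, 134.6], [254.9, 149.7]]
0.05 [[184.4, 219.9], [150.2, 215.2], [163.1, 241.3]] [[268.9, 148.2], [270.8, 133.9], [255.6, 149.8]]
0.1 [[184.2, 219.4], [149.8, 215.1], [162.9, 240.3]] [[269.2, 147.9], [270.8, 133.2], [256.3, 149.7]]
```

View pics/m2.png

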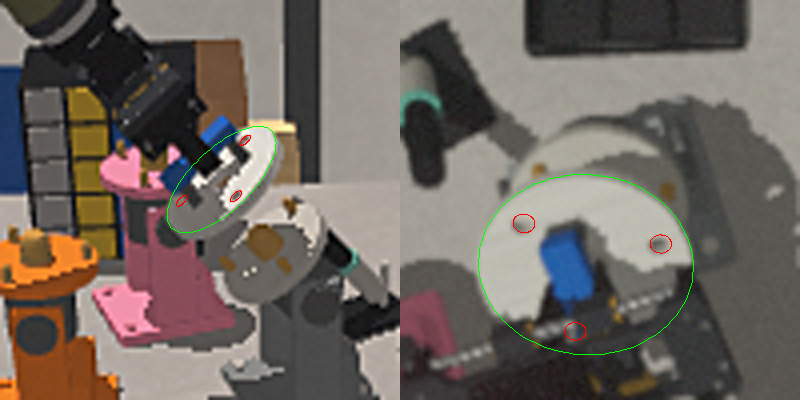

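Overlay of the predicted plate outline and holes coincides with the image in both views: top holes at (523,223) and (660,243), side hole at (236,195). So no slip in the grip. Centring and approaching to just above the pilot.

```bash
python3 -m crank '[{"fingers":1,"translation":[-0.005,-0.001,0.01],"delta_rot":[0,-0.01,-0.004]},{"fingers":1,"translation":[-0.005,-0.001,0.01],"delta_rot":[0,0,0]},{"fingers":1,"translation":[0,0,0.008],"delta_rot":[0,0,0]},{"fingers":1,"translation":[0,0,0],"delta_rot":[0,0,0]},{"fingers":1,"translation":[0,0,0],"delta_rot":[0,0,0]},{"fingers":1,"translation":[0,0,0],"delta_rot":[0,0,0]},{"fingers":1,"translation":[0,0,0],"delta_rot":[0,0,0]},{"fingers":1,"translation":[0,0,0],"delta_rot":[0,0,0]}]' 45 >/dev/null;  python3 d.py mount 40
```

```text
t 11.2 tcp [497.4 249.3 229.2] F [ 0.1  0.3 -5. ] M [-0.2   0.99  0.04] w 0.253 q [ 0.44 -0.48  2.25 -0.21  0.75  1.84]
target [506.2 250.6 220.5] shift tool now mm [ 1.8  0.7 12.4] in target axes [ 1.7  0.7 12.4] rotvec [0.001 0.002 0.   ]
```

```bash
python3 -m crank '[{"fingers":1,"translation":[0.001,0.0007,0.005],"delta_rot":[0,0.002,0]},{"fingers":1,"translation":[0,0,0.005],"delta_rot":[0,0,0]},{"fingers":1,"translation":[0,0,0.002],"delta_rot":[0,0,0]},{"fingers":1,"translation":[0,0,0],"delta_rot":[0,0,0]},{"fingers":1,"translation":[0,0,0],"delta_rot":[0,0,0]},{"fingers":1,"translation":[0,0,0],"delta_rot":[0,0,0]},{"fingers":1,"translation":[0,0,0],"delta_rot":[0,0,0]},{"fingers":1,"translation":[0,0,0],"delta_rot":[0,0,0]}]' 45 >/dev/null;  python3 d.py mount 32; python3 - <<'E'
from ov import *
o=get_obs();E=np.load("pics/est.npz");p=E["hub"];F=frame(p[3],p[4])
im=[];A=np.linspace(0,6.28,90)
for n,(x,y) in(("side",(240,130)),("top",(135,180))):
    i=snapshot(n)["frame"];cv2.imwrite(f"pics/{n}3.png",i)
    i=cv2.resize(i[y:y+60,x:x+60],(400,400),interpolation=2);f=400/60
    q=proj(n,plate(o,0,[[65*np.cos(a),65*np.sin(a),12] for a in A]));cv2.polylines(i,[((q-[x,y]+.5)*f).astype(np.int32)],True,(0,255,0),1)
    q=proj(n,np.array([[58*np.cos(a),58*np.sin(a),0] for a in A])@F.T+p[:3]);cv2.polylines(i,[((q-[x,y]+.5)*f).astype(np.int32)],True,(255,0,255),1)
    im.append(i)
cv2.imwrite("pics/m3.png",np.hstack(im))
E
```

```text
t 12.0 tcp [506.5 250.6 220.5] F [-0.6  0.3 -5.2] M [-0.18  0.95 -0.02] w 0.245 q [ 0.44 -0.45  2.24 -0.21  0.72  1.83]
target [511.  251.6 214.1] shift tool now mm [-0.2 -0.1  7.9] in target axes [-0.2 -0.1  7.9] rotvec [ 0.001 -0.001  0.   ]
```

View pics/m3.png

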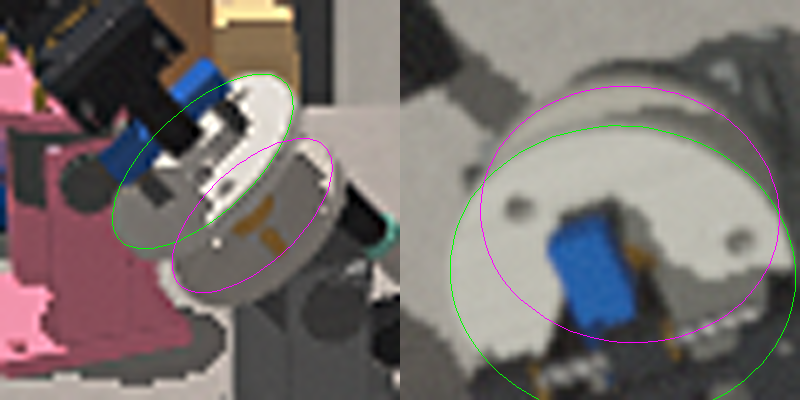

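Side view: the plate (green outline) is parallel to and coaxial with the face (magenta outline), and the brass pilot is visible just beneath at (262,220). Advancing in small steps while watching force.

```bash
for i in 1 2; do python3 -m crank '[{"fingers":1,"translation":[0,0,0.004],"delta_rot":[0,0,0]},{"fingers":1,"translation":[0,0,0.002],"delta_rot":[0,0,0]},{"fingers":1,"translation":[0,0,0],"delta_rot":[0,0,0]},{"fingers":1,"translation":[0,0,0],"delta_rot":[0,0,0]},{"fingers":1,"translation":[0,0,0],"delta_rot":[0,0,0]}]' 45 >/dev/null;  python3 d.py mount 4; done
```

```text
t 12.6 tcp [510.4 251.4 215.2] F [-0.8 -0.  -6.3] M [-0.15  0.97  0.01] w 0.251 q [ 0.43 -0.43  2.24 -0.22  0.7   1.84]
target [527.6 255.1 191.8] shift tool now mm [-0.2 -0.1 29.3] in target axes [-0.1 -0.1 29.3] rotvec [ 0.001 -0.001  0.   ]
t 13.1 tcp [514.2 252.2 209.9] F [-0.  -0.2 -5.2] M [-0.16  0.95 -0.02] w 0.248 q [ 0.43 -0.42  2.24 -0.22  0.69  1.84]
target [527.6 255.1 191.8] shift tool now mm [-0.1 -0.1 22.6] in target axes [-0.1 -0.1 22.6] rotvec [ 0.001 -0.001  0.   ]
```

```bash
for i in 1 2; do python3 -m crank '[{"fingers":1,"translation":[0,0,0.003],"delta_rot":[0,0,0]},{"fingers":1,"translation":[0,0,0.001],"delta_rot":[0,0,0]},{"fingers":1,"translation":[0,0,0],"delta_rot":[0,0,0]},{"fingers":1,"translation":[0,0,0],"delta_rot":[0,0,0]},{"fingers":1,"translation":[0,0,0],"delta_rot":[0,0,0]}]' 45 >/dev/null;  python3 d.py mount 4; done
```

```text
t 13.6 tcp [517.  252.5 206.9] F [-0.8 -0.6 -5.6] M [-0.27  0.95 -0.05] w 0.251 q [ 0.43 -0.41  2.24 -0.22  0.68  1.84]
target [527.6 255.1 191.8] shift tool now mm [-0.5 -0.4 18.6] in target axes [-0.4 -0.4 18.6] rotvec [ 0.001 -0.002  0.001]
t 14.1 tcp [519.7 252.5 203.4] F [ 0.5 -1.6 -5.1] M [-0.36  0.9  -0.14] w 0.25 q [ 0.43 -0.4   2.24 -0.22  0.67  1.84]
target [527.6 255.1 191.8] shift tool now mm [-0.4 -0.9 14.2] in target axes [-0.4 -0.9 14.2] rotvec [ 0.002 -0.001  0.001]
```

The underside is now 14 mm off the face, past the stud tips, with only about 1 N of lateral contact. The studs are entering the holes.

```bash
for i in 1 2 3; do python3 -m crank '[{"fingers":1,"translation":[0,0,0.003],"delta_rot":[0,0,0]},{"fingers":1,"translation":[0,0,0.001],"delta_rot":[0,0,0]},{"fingers":1,"translation":[0,0,0],"delta_rot":[0,0,0]},{"fingers":1,"translation":[0,0,0],"delta_rot":[0,0,0]}]' 45 >/dev/null;  python3 d.py mount 4; done
```

```text
t 14.5 tcp [522.3 253.1 199.9] F [-1.2 -0.8 -5. ] M [-0.42  0.94 -0.2 ] w 0.25 q [ 0.43 -0.39  2.24 -0.22  0.66  1.84]
target [527.6 255.1 191.8] shift tool now mm [-0.4 -0.9  9.8] in target axes [-0.4 -0.9  9.8] rotvec [ 0.002 -0.001  0.001]
t 14.9 tcp [525.  253.7 196.4] F [ 0.4 -0.9 -4.5] M [-0.38  0.92 -0.15] w 0.251 q [ 0.43 -0.38  2.24 -0.22  0.65  1.84]
target [527.6 255.1 191.8] shift tool now mm [-0.4 -0.9  5.4] in target axes [-0.4 -0.9  5.4] rotvec [ 0.002 -0.001  0.001]
t 15.3 tcp [527.3 254.2 193.5] F [-2.7 -1.8 -3.6] M [-0.38  1.14 -0.06] w 0.25 q [ 0.42 -0.37  2.23 -0.22  0.65  1.84]
target [527.6 255.1 191.8] shift tool now mm [-0.6 -0.8  1.7] in target axes [-0.6 -0.8  1.7] rotvec [ 0.002 -0.001  0.001]
```

```bash
for i in 1 2 3; do python3 -m crank '[{"fingers":1,"translation":[0,0,0.002],"delta_rot":[0,0,0]},{"fingers":1,"translation":[0,0,0.002],"delta_rot":[0,0,0]},{"fingers":1,"translation":[0,0,0.002],"delta_rot":[0,0,0]}]' 45 >/dev/null;  python3 d.py mount 4; done
```

```text
t 15.6 tcp [529.7 253.2 192. ] F [-21.5 -10.9   9.2] M [-0.79  2.32 -0.16] w 0.254 q [ 0.42 -0.36  2.23 -0.23  0.65  1.84]
target [527.6 255.1 191.8] shift tool now mm [-1.2 -2.3 -0.9] in target axes [-1.2 -2.3 -0.9] rotvec [0.006 0.004 0.001]
t 15.9 tcp [530.2 252.6 190.7] F [-26.1  -9.2  13. ] M [-0.58  2.6   0.02] w 0.251 q [ 0.42 -0.35  2.22 -0.23  0.65  1.84]
target [527.6 255.1 191.8] shift tool now mm [-0.7 -3.  -2.1] in target axes [-0.7 -3.  -2.1] rotvec [ 0.008  0.012 -0.001]
t 16.2 tcp [530.1 252.6 190.7] F [-26.4 -10.7  12.6] M [-0.67  2.56 -0.02] w 0.252 q [ 0.42 -0.35  2.22 -0.23  0.66  1.85]
target [527.6 255.1 191.8] shift tool now mm [-0.6 -3.  -2.1] in target axes [-0.5 -3.  -2.1] rotvec [ 0.009  0.02  -0.004]
```

Firm stop at about 30 N axial, at the predicted seated depth within 2 mm. Relaxing, then opening.

```bash
python3 -m crank '[{"fingers":1,"translation":[0,0,0],"delta_rot":[0,0,0]},{"fingers":1,"translation":[0,0,0],"delta_rot":[0,0,0]},{"fingers":1,"translation":[0,0,0],"delta_rot":[0,0,0]},{"fingers":1,"translation":[0,0,0],"delta_rot":[0,0,0]}]' 10 >/dev/null;  python3 d.py mount 4
python3 -m crank '[{"fingers":0.3,"translation":[0,0,0],"delta_rot":[0,0,0]},{"fingers":0,"translation":[0,0,0],"delta_rot":[0,0,0]},{"fingers":-0.3,"translation":[0,0,0],"delta_rot":[0,0,0]},{"fingers":-0.5,"translation":[0,0,0],"delta_rot":[0,0,0]},{"fingers":-0.5,"translation":[0,0,0],"delta_rot":[0,0,0]},{"fingers":-0.5,"translation":[0,0,0],"delta_rot":[0,0,0]},{"fingers":-0.5,"translation":[0,0,0],"delta_rot":[0,0,0]}]'>/dev/null;  python3 d.py mount 4
python3 - <<'E'
from plant import *
import cv2,numpy as np
im=[]
for n,(x,y) in(("side",(240,130)),("top",(135,180))):
    i=snapshot(n)["frame"]
    im.append(cv2.resize(i[y:y+60,x:x+60],(400,400),interpolation=2))
cv2.imwrite("pics/m4.png",np.hstack(im))
E
```

```text
t 16.6 tcp [530.4 253.3 192. ] F [-1.4 -1.5 -3.5] M [-0.31  1.01 -0.2 ] w 0.257 q [ 0.42 -0.35  2.22 -0.23  0.66  1.85]
target [527.6 255.1 191.8] shift tool now mm [-1.8 -2.5 -1.3] in target axes [-1.7 -2.5 -1.3] rotvec [ 0.008  0.017 -0.004]
t 17.3 tcp [535.6 255.8 200.5] F [0.2 0.1 0.7] M [0.03 0.31 0.01] w 0.736 q [ 0.42 -0.35  2.21 -0.23  0.65  1.85]
target [527.6 255.1 191.8] shift tool now mm [-11.5  -1.8   2. ] in target axes [-11.5  -1.9   2.1] rotvec [ 0.006 -0.001 -0.005]
```

View pics/m4.png

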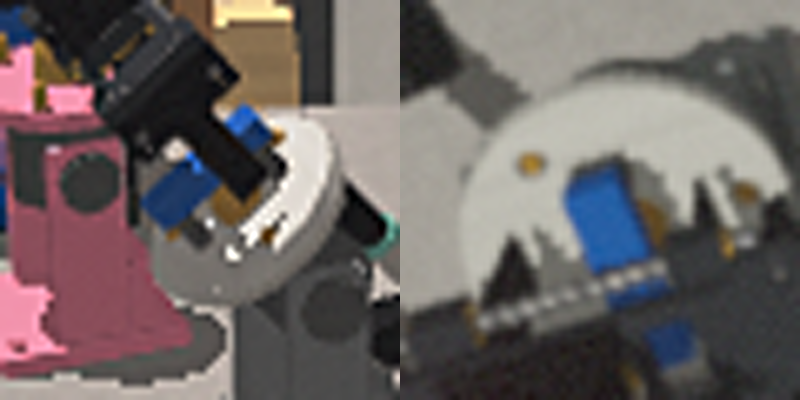

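Plate on the face, with the studs poking through the holes: top view (530,162) and (745,190), side view (270,235). The tool drifted 11 mm along the bar when it let go, so I'll re-centre, open fully and retreat.

```bash
python3 -m crank '[{"fingers":-0.7,"translation":[-0.009,-0.002,-0.001],"delta_rot":[0,0,0]},{"fingers":-0.7,"translation":[0,0,0],"delta_rot":[0,0,0]},{"fingers":-0.7,"translation":[0,0,0],"delta_rot":[0,0,0]},{"fingers":-0.7,"translation":[0,0,0],"delta_rot":[0,0,0]}]'>/dev/null;  python3 d.py mount 4
python3 -m crank '[{"fingers":-0.7,"translation":[0,0,-0.005],"delta_rot":[0,0,0]},{"fingers":-0.7,"translation":[0,0,-0.01],"delta_rot":[0,0,0]},{"fingers":-0.7,"translation":[0,0,-0.015],"delta_rot":[0,0,0]},{"fingers":-0.7,"translation":[0,0,-0.015],"delta_rot":[0,0,0]}]'>/dev/null;  python3 d.py mount 4
```

```text
t 17.8 tcp [526.3 255.3 194.3] F [ 0.4  0.5 -0.3] M [-0.03  0.35 -0.02] w 0.849 q [ 0.43 -0.37  2.23 -0.23  0.65  1.86]
target [527.6 255.1 191.8] shift tool now mm [-0.5  0.5  2.8] in target axes [-0.5  0.5  2.8] rotvec [ 0.006  0.    -0.005]
t 18.2 tcp [497.7 249.2 230. ] F [0.5 0.2 0.1] M [-0.08  0.29  0.03] w 0.849 q [ 0.45 -0.47  2.24 -0.22  0.75  1.85]
target [527.6 255.1 191.8] shift tool now mm [ 1.3  0.1 48.9] in target axes [ 1.1  0.4 48.9] rotvec [ 0.007  0.005 -0.005]
```

```bash
python3 -m crank '[{"fingers":-0.7,"translation":[0,0,-0.03],"delta_rot":[0,0,0]},{"fingers":-0.7,"translation":[0,0,-0.04],"delta_rot":[0,0,0]},{"fingers":-0.7,"translation":[0,0,-0.04],"delta_rot":[0,0,0]},{"fingers":-0.7,"translation":[0,0,-0.04],"delta_rot":[0,0,0]},{"fingers":-0.7,"translation":[0,0.04,-0.02],"delta_rot":[0,0,0]},{"fingers":-0.7,"translation":[0,0.04,0],"delta_rot":[0,0,0]},{"fingers":-0.7,"translation":[0,0.04,0],"delta_rot":[0,0,0]},{"fingers":-0.7,"translation":[0,0.04,0],"delta_rot":[0,0,0]},{"fingers":-0.7,"translation":[0,0,0],"delta_rot":[0,0,0]},{"fingers":-0.7,"translation":[0,0,0],"delta_rot":[0,0,0]},{"fingers":-0.7,"translation":[0,0,0],"delta_rot":[0,0,0]}]'>/dev/null;  python3 d.py mount 4
python3 - <<'E'
from h import *; from plant import *
p=np.load("pics/est.npz")["hub"];F=frame(p[3],p[4]);im=[];A=np.linspace(0,6.28,90)
for n,(x,y) in(("side",(240,130)),("top",(135,180))):
    i=snapshot(n)["frame"];cv2.imwrite(f"pics/{n}5.png",i)
    i=cv2.resize(i[y:y+60,x:x+60],(400,400),interpolation=2)
    q=proj(n,np.array([[65*np.cos(a),65*np.sin(a),12] for a in A])@F.T+p[:3]);cv2.polylines(i,[((q-[x,y]+.5)*400/60).astype(np.int32)],True,(0,255,0),1)
    im.append(i)
cv2.imwrite("pics/m5.png",np.hstack(im))
E
```

```text
t 19.3 tcp [429.8  72.8 395.7] F [ 0.3 -0.3  0.5] M [-0.05  0.33  0.  ] w 0.849 q [-0.07 -0.9   2.21  0.18  1.19  1.19]
target [527.6 255.1 191.8] shift tool now mm [  -8.5 -160.3  242. ] in target axes [  -4.6 -159.4  242.7] rotvec [ 0.003 -0.021  0.007]
```

View pics/m5.png

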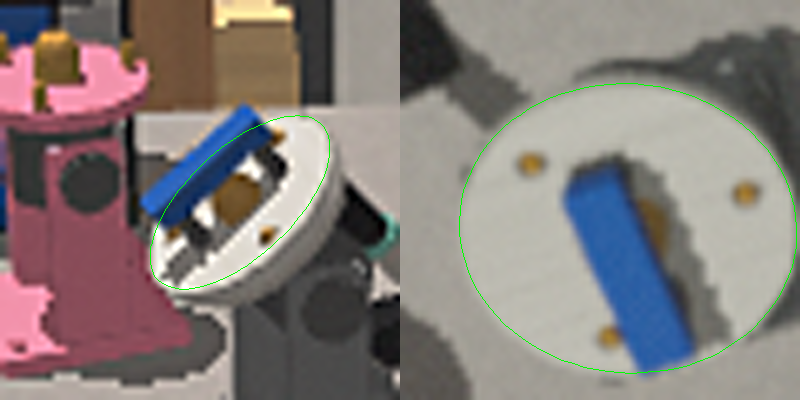

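Seated: the plate rim coincides with the predicted flush outline (green) in the top view, and within about 1 px in the side view. All three studs show through, at (531,162), (746,192) and (610,336). The arm is clear, so I'm handing in.

```bash
python3 -c "
from plant import *
import cv2,numpy as np
a=cv2.imread('pics/top0.png')[180:225,272:322].astype(int);b=cv2.imread('pics/top5.png')[180:225,272:322].astype(int);print('plate4 diff',np.abs(a-b).mean())
print(finish_job())"
```

```text
plate4 diff 9.094074074074074
the job is handed in; nothing more can be done
None
```

```bash
python3 -c "
import cv2
for f in('top0','top5'):
    h=cv2.cvtColor(cv2.imread(f'pics/{f}.png')[180:225,272:322],cv2.COLOR_BGR2HSV);m=cv2.moments(cv2.inRange(h,(0,150,40),(8,255,255)),True);print(m['m00'],m['m10']/m['m00'],m['m01']/m['m00'],h[...,2].mean())"
```

```text
211.0 24.14691943127962 20.630331753554504 183.756
214.0 24.130841121495326 20.64018691588785 178.10844444444444
```

The blue-handled three-hole plate is mounted on the grey tilted holder and released. I handed the job in at about 19 s of robot time, with the arm well clear.

I gripped it by its handle, tilted it to the holder's fitted 37° lean with its bolt holes on the studs, and slid it over the pilot. It stopped firmly at about 30 N, within about 2 mm of the predicted depth.

**Last checks**
- **Seating:** all three studs show through the holes. The rim matches the predicted flush outline in the top view. In the side view it is off by about 1 px (around 3 mm), towards the holder, which I put down to fit and camera error.
- **Drift on release:** as the fingers opened, the tool drifted about 11 mm along the handle. It did not disturb the plate, and I re-centred it before backing off.
- **Four-hole plate:** a plain brightness comparison differed (mean 9), but the red handle's centroid had moved less than 0.02 px. The difference fits the arm's changed shadow, so the plate did not move.
- **Other bystanders:** I did not check these one by one; the arm passed above them.

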